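# Stand a slipped drift bar up in its leaning stand

### The job

The dark steel drift bar has slipped out of the leaning stand and leans too flat, with its foot on the bench in front of the yellow ramp strip. Push its foot up over the yellow strip so that it drops into the trough behind, and leave the bar leaning steeply against the blue back plate, straight up and down rather than skewed sideways. Do not let the bar fall, and leave the bottle, the gear and the bearing cone beside the stand where they are.

Things in the scene. Friction and masses are not known exactly. Their poses are not given: they have to be found in the camera images.
- drift: dark steel drift bar, 0.3 to 0.6 kg, in effect a square bar 20 x 230 x 20 mm. Origin: centre of its lower long face, the one looking down and to the plate. y runs along the bar to its head (foot y = -115 mm, head +115); z points out through the upper face (z = 20 mm). At the start it rises about 48 degrees from the bench, head on the plate, held by friction alone.
- bar_foot (a point): centre of the bar's 20 x 20 mm foot end face. The face's lower edge is on the bench; its upper edge, nearest the robot, is about 13 mm up and 15 mm nearer the robot at the start. Pushing this upper edge level or slightly upward towards the plate drives the foot up the ramp; pressing down on the upper long face makes it stick.
- bar_head (a point): middle of the lower edge of the bar's head end: the edge that touches the back plate and slides up it as the foot is pushed in.
- stand: leaning stand of slick plastic (friction about 0.3), fixed to the bench. Origin: at bench level, middle of the front of its blue back plate. x points through the plate away from the bar and the robot, y along the plate, z up. Plate 260 mm wide, 240 high, front at x = 0. Dark side rails 20 mm wide, 12 high at y = +-120 mm, x = -150 to +10 mm. Rings hang from the wall to its left: keep the arm clear.
- toe (a point): middle of the crest of the yellow toe strip, 11 mm up, 106 mm in front of the plate. The strip runs from stand y = -110 to +110 mm: sheer step down to the bench at stand x = -104, flat crest to -108, then a ramp down to bench level at x = -147 mm.
- trough (a point): middle of the trough, at bench level, 90 mm in front of the plate. The trough is bare bench 28 mm wide between the toe strip (stand x = -104 mm) and the dark heel rail (x = -76 to -64 mm, 10 mm high), which stops the foot. With its foot in here and head on the plate the bar rises 67 to 71 degrees; the toe strip keeps it from kicking out.
- bottle: blue glue bottle with a red nozzle, 36 mm across, 123 mm high, upright beside the stand; origin at the middle of its underside. Leave alone.
- gear: bevel gear, 56 mm across, 26 mm high, beside the stand; origin at the middle of its underside. Leave alone.
- cone: roller bearing cone, 66 mm across, 30 mm high, beside the stand; origin at the middle of its underside. Leave alone.

How it is judged:
By the outcome, as a careful person would: the job done as asked, in the order asked, and still so for the second after the job is handed in, with the robot touching nothing.
It also fails if it takes over 38 s, if anything falls off the work surface, if the arm or the gripper's body presses on something with over 40 N, if the wrist force passes 120 N, or if a joint passes its speed limit or range.

### The arm

A 6-joint arm with a two-finger parallel gripper is mounted at the origin on the work surface; the furniture and walls round the work are solid. World frame = base frame: x ahead of the robot, y to its left, z up, the work surface at z = 0. Lengths are in m, angles in rad, forces in N, time in s.
With the tool pointing down it reaches from about 0.275 to 0.75 m from the base axis. Payload 10.2 kg.
Tool frame: the origin (TCP) lies between the finger pads; the fingertips stand ahead of it and the grasp point (between the pads) lies 5 mm behind it (tips_ahead is the z of the fingertips in the tool frame, in m); z points along the fingers, y is the line along which they close (so a half turn about z gives the same grasp; the last joint's range is limited). The gripper opens to 85 mm and grips with 20 to 120 N. Pads are 22 mm wide; open, the fingers measure 114 mm over their backs; the gripper's body (76 mm by 85 mm) begins 54 mm behind the grasp point. The pads swing forward as they close: fully open they stand 13 mm farther back than shut.
Start: joints at [0.879, 0.313, 1.498, -0, 1.331, -0.223], TCP at [0.237, 0.468, 0.245] pointing down, gripper open.
Joint ranges: [-2.94, 2.94], [-0.97, 2.17], [0.19, 2.56], [-1.23, 4.37], [0.02, 3.11], [-2.88, 2.88]. Speed limits (rad/s): [2.39, 2.39, 3.01, 3.14, 3.14, 3.14].

### API

Orientations are given as a unit quaternion [x, y, z, w].
In Python, from rig import sense, read_camera, camera_model, finish_job, find_in, place_of, tips_ahead gives the robot as it stands.
- The arm moves only by the tool servo_tool, never from a script. Its argument "motion" is a list of rows, each a list of 3 entries, a list of its own where there are three numbers: the turn, a rotation vector about the tool's x, y, z in rad, then the shift along the tool's x, y, z in cm, then the closure, from 0 (fully open) to 1 (shut). In form: [[[ax, ay, az], [tx, ty, tz], claw], ...]. A call has 1 to 5 rows; each row shifts and turns the commanded pose from where the row before left it, along the tool's axes as they then stand; what a row does not reach is not made up. A row lasts 1/10 s, in which the tool goes at most 50 mm and 8.59 degrees, less where a joint would pass 70% of its speed; a pose out of reach is approached as far as the arm can. A call is refused whole if a number of a shift passes 5 or a number of a turn 0.15, either way. A call with a gripper value outside its range is refused whole. The fingers move at their own pace and stop on an object; the grip force is fixed at half the most. Time passes only in rows, so rows that do not move let the fingers close. It gives the time, the measured TCP pose, the force, the opening and the grip force at its end, in the units of the state.
- sense(): the state, without advancing time (a new reading comes with each control period).
- read_camera(name): name is "side" or "top"; returns (picture, depth): 480x640x3 uint8, red, green, blue; 480x640 float32, m along the optical axis (not along the pixel's ray), 0 where there is no reading.
- camera_model(name): a dict with "vertical_fov" (degrees; the focal length in pixels is half the picture's height over the tangent of half this angle, whatever the lens; pixels are square), "cx", "cy" (the principal point, pixels), "k1" (the pictures are not rectified: a ray, as slopes to the right and down, at radius r is drawn at 1 + k1 r^2 times it, then the intrinsics apply), "R" (3x3) and "t" (3): a world point X has camera coordinates R X + t. Camera axes: x right, y down, z forward; pixel columns grow to the right and rows downward; lengths in m; the calibration is good to about 2 mm. A picture is of the moment at which its call begins. camera_model takes no time and is no camera call.
- finish_job(): hands the job in; it is judged then, once.
Trained networks look in the newest picture that a camera, given by its name, has taken for a name from the list of things; names that differ only in an ending like _2 or _b are one class to them, and where a whole thing is asked for, a point or a joint stands for the part that bears it (a point fixed in the world has none). Each returns a list of dicts, best first, with "p" (0 to 1); they miss things now and then, are a little off and sometimes report something else, mostly with a low value. They report only what shows in the picture. A call takes as long as a camera call.
- find_in(camera, target): "box" ([left, top, right, bottom] in pixels, round what is visible of it).
- place_of(camera, target): "pixel" ([row, column] in pixels: a listed point, or the origin of a listed thing).
The state is a dict: "time_s": time; "joints": joint angles; "qd": joint speeds; "tau": joint torques, N m; "ee_pos": TCP position; "tool_rot": TCP orientation; "ft_force": force on the tool from outside, world axes, zero at the start; "moment": the same for the moment, N m; "finger_gap": finger opening in m; "grasp_force": force on a finger pad.
Only numpy, scipy, OpenCV 4.12 (cv2) and the standard library are available. Lean on these libraries where they do the work, as an engineer would, in place of code of your own. Each camera call takes 0.05 s, during which the arm holds its last target. There are 200 camera calls.

## Working session

There is one attempt and no reset: what is moved stays moved. The work goes in short steps, Python scripts to look and compute and a tool call to move; the robot and the scene stay as the last step left them, time stands still between calls to the robot, and variables do not carry over. Pictures are saved under pics/ and viewed, at most 10 in all, crops included, and the job is handed in when it is done.

Besides the shell and the picture viewer there is one more tool, called after "Call:" in YAML: its name, and indented under it one key for each argument. servo_tool: Moves the arm, as the interface text tells. Its arguments: {"type":"object","properties":{"motion":{"type":"array","items":{"type":"array"}}},"required":["motion"]}

```bash
mkdir -p pics
cat > h.py <<'E'
import numpy as np, cv2
from rig import *
def ray(cam,px):
    m=camera_model(cam); f=240/np.tan(np.radians(m["vertical_fov"])/2)
    d=np.array([(px[1]-m["cx"])/f,(px[0]-m["cy"])/f]); u=d.copy()
    for _ in range(20): u=d/(1+m["k1"]*(u@u))
    R=np.array(m["R"]);t=np.array(m["t"])
    return -R.T@t, R.T@np.array([u[0],u[1],1.])
def pt(cam,px,depth): o,d=ray(cam,px); return o+d*depth
def onz(cam,px,z): o,d=ray(cam,px); return o+d*(z-o[2])/d[2]
def tri(pa,pb):
    (o1,d1),(o2,d2)=ray("side",pa),ray("top",pb)
    d1/=np.linalg.norm(d1);d2/=np.linalg.norm(d2)
    s=np.linalg.lstsq(np.c_[d1,-d2],o2-o1,rcond=None)[0]
    a,b=o1+s[0]*d1,o2+s[1]*d2
    return (a+b)/2,np.linalg.norm(a-b)
E
python3 - <<'E'
from h import *
np.set_printoptions(precision=4,suppress=True)
for c in("side","top"):
    p,d=read_camera(c); cv2.imwrite(f"pics/{c}0.png",p[:,:,::-1]); np.save(f"{c}0.npy",d)
    o,_=ray(c,[240,320]); print(c,o)
for n in("bar_foot","bar_head","toe","trough","stand","drift","bottle","gear","cone"):
    r={c:place_of(c,n) for c in("side","top")}
    print(n,{c:[(np.round(x["pixel"]).tolist(),round(x["p"],2)) for x in v[:2]] for c,v in r.items()}, tri(r["side"][0]["pixel"],r["top"][0]["pixel"]) if r["side"] and r["top"] else "")
print(sense(),tips_ahead() if callable(tips_ahead) else tips_ahead)
E
```

```text
side [-0.0543 -0.0384  0.9755]
top [ 0.4547 -0.0981  1.1478]
bar_foot {'side': [([292.0, 330.0], 0.96)], 'top': [([278.0, 343.0], 0.87)]} (array([ 0.4901, -0.1464, -0.0053]), np.float64(0.00028128862644618673))
bar_head {'side': [([177.0, 341.0], 0.72), ([294.0, 330.0], 0.65)], 'top': [([194.0, 372.0], 0.69)]} (array([ 0.6408, -0.1945,  0.1639]), np.float64(0.008099245469365106))
toe {'side': [([267.0, 336.0], 0.76), ([292.0, 331.0], 0.25)], 'top': [([252.0, 354.0], 0.96)]} (array([ 0.5446, -0.1704, -0.0042]), np.float64(0.004127075235603596))
trough {'side': [([265.0, 334.0], 0.84)], 'top': [([250.0, 354.0], 0.91), ([239.0, 354.0], 0.33)]} (array([ 0.5513, -0.1699, -0.0066]), np.float64(0.007651045597804342))
stand {'side': [([226.0, 347.0], 0.7), ([260.0, 449.0], 0.38)], 'top': [([208.0, 368.0], 0.59)]} (array([ 0.6384, -0.2057,  0.0075]), np.float64(0.005011059628900922))
drift {'side': [([234.0, 339.0], 0.75)], 'top': [([238.0, 356.0], 0.67)]} (array([ 0.5662, -0.1739,  0.0822]), np.float64(0.003772573683482031))
bottle {'side': [([258.0, 194.0], 0.82)], 'top': []} 
gear {'side': [([266.0, 452.0], 0.8)], 'top': [([266.0, 463.0], 0.79)]} (array([ 0.5112, -0.4082, -0.005 ]), np.float64(0.00136199393610555))
cone {'side': [([250.0, 240.0], 0.98)], 'top': [([223.0, 266.0], 0.59)]} (array([0.6122, 0.0208, 0.0047]), np.float64(0.007100809978472752))
{'time_s': 1.0, 'joints': array([ 0.8786,  0.3129,  1.4977, -0.    ,  1.331 , -0.2234]), 'qd': array([ 0.0002,  0.0006, -0.0008,  0.    ,  0.0011,  0.0004]), 'tau': array([ -0.0014, -41.2165, -25.9905,  -0.0002,   0.0004,  -0.    ]), 'ee_pos': array([0.2372, 0.4684, 0.2453]), 'tool_rot': array([ 0.2322,  0.9727, -0.    ,  0.    ]), 'ft_force': array([0.8489, 0.1827, 0.0865]), 'moment': array([-0.0437,  0.0123, -0.0023]), 'grasp_force': 0.0, 'finger_gap': 0.08525278998602422} 0.014
```

View pics/side0.png

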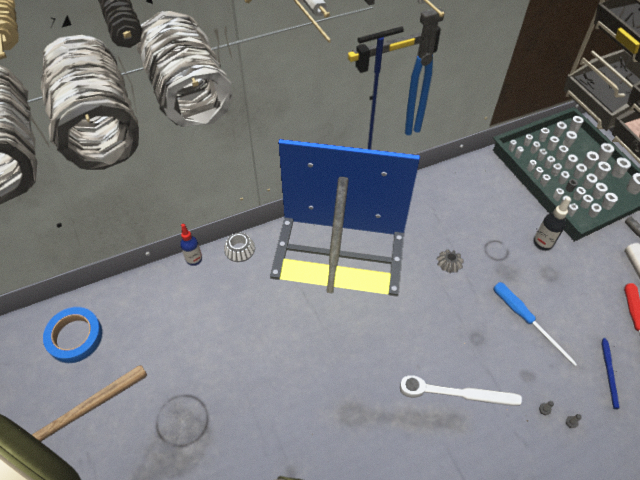

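View pics/top0.png

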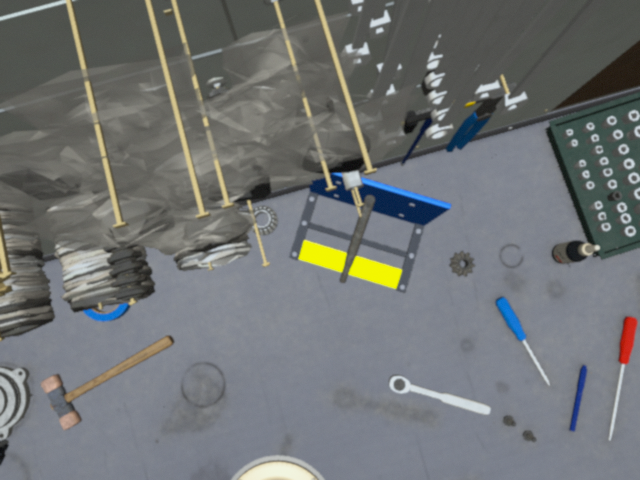

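The side view shows the bar with its foot at about (330,292) and head at (342,178), just in front of the yellow strip. The plate spans columns 280–418. The top view shows the stand turned about -18°, the bottle and cone to the left and the gear to the right. Next I'll measure the stand frame and the bar's skew.

```bash
cat > m.py <<'E'
from h import *
np.set_printoptions(precision=4,suppress=True)
def cloud(c,mask,d):
    return np.array([pt(c,(r,q),d[r,q]) for r,q in zip(*np.nonzero(mask&(d>0)))])
if __name__=="__main__":
  for c in("side","top"):
    p=cv2.imread(f"pics/{c}0.png");d=np.load(f"{c}0.npy");h=cv2.cvtColor(p,cv2.COLOR_BGR2HSV)
    H,S,V=[h[:,:,i] for i in range(3)]
    roi=np.zeros(H.shape,bool);roi[140:310,270:460]=1
    y=roi&(H>22)&(H<38)&(S>100)&(V>150)
    rows=np.argwhere(y)
    # front edge of the yellow strip (z=0): last yellow row per column
    cols=[q for q in np.unique(rows[:,1]) if y[:,q].sum()>8]
    F=np.array([onz(c,(rows[rows[:,1]==q][:,0].max()+.5,q),0) for q in cols])[:,:2]
    B=np.array([onz(c,(rows[rows[:,1]==q][:,0].min()-.5,q),.011) for q in cols])[:,:2]
    for nm,E in(("front",F),("back",B)):
        l=cv2.fitLine(E.astype(np.float32),cv2.DIST_HUBER,0,.01,.01).ravel(); print(c,nm,l,"yaw normal",np.degrees(np.arctan2(-l[2],l[3])),)
        print("  ends",E[:4].mean(0),E[-4:].mean(0))
    bl=roi&(H>105)&(H<125)&(S>120)
    P=cloud(c,bl,d);P=P[(P[:,2]>.04)&(P[:,2]<.22)]
    m=np.median(P,0);u,s,vt=np.linalg.svd(P-P.mean(0),full_matrices=False);print(c,"plate n",vt[2],P.mean(0),len(P),s/np.sqrt(len(P)))
    g=roi&(S<70)&(V<140)
    P=cloud(c,g,d); a=np.array([.49,-.146]);b=np.array([.641,-.1945]);t=(b-a)/np.linalg.norm(b-a)
    q=(P[:,:2]-a)@t; w=(P[:,:2]-a)@[-t[1],t[0]]
    k=(P[:,2]>.025)&(abs(w)<.025)&(q>-.03)&(q<.16)&(abs(P[:,2]-q*1.11-.02)<.03);P=P[k]
    l=cv2.fitLine(P.astype(np.float32),cv2.DIST_HUBER,0,.001,.001).ravel()
    v=l[:3]*np.sign(l[2]);print(c,"bar",v,l[3:],len(P),"yaw",np.degrees(np.arctan2(v[1],v[0])),"elev",np.degrees(np.arcsin(v[2])),P.min(0),P.max(0))
E
python3 m.py
```

```text
side front [ 0.3103  0.9506  0.4994 -0.1574] yaw normal -107.48885
  ends [ 0.5321 -0.0559] [ 0.4703 -0.2603]
side back [ 0.3126  0.9499  0.5504 -0.1348] yaw normal -103.764015
  ends [ 0.5647 -0.0603] [ 0.5069 -0.2675]Traceback (most recent call last):
  File "m.py", line 20, in <module>
    P=cloud(c,bl,d);P=P[(P[:,2]>.04)&(P[:,2]<.22)]
  File "m.py", line 4, in cloud
    return np.array([pt(c,(r,q),d[r,q]) for r,q in zip(*np.nonzero(mask&(d>0)))])
                     ~~^^^^^^^^^^^^^^^^
  File "h.py", line 9, in pt
    def pt(cam,px,depth): o,d=ray(cam,px); return o+d*depth
                              ~~~^^^^^^^^
  File "h.py", line 4, in ray
    m=camera_model(cam); f=240/np.tan(np.radians(m["vertical_fov"])/2)
ValueError: time passes only in moves, steps and waits
```

```bash
sed -i 's/^def ray/import functools\ncamera_model=functools.lru_cache(camera_model)\ndef ray/' h.py; sed -i 's/-l\[2\],l\[3\]/-l[0],l[1]/' m.py; python3 m.py; python3 -c "
from rig import *;print(sense()['time_s'])"
```

```text
side front [ 0.3103  0.9506  0.4994 -0.1574] yaw normal -18.079132
  ends [ 0.5321 -0.0559] [ 0.4703 -0.2603]
side back [ 0.3126  0.9499  0.5504 -0.1348] yaw normal -18.217306
  ends [ 0.5647 -0.0603] [ 0.5069 -0.2675]
side plate n [-0.9519  0.3065  0.0044] [ 0.6383 -0.202   0.1379] 7225 [0.0764 0.0519 0.0045]
side bar [ 0.6498 -0.2106  0.7304] [ 0.5656 -0.1717  0.1094] 990 yaw -17.961142 elev 46.918064 [ 0.488  -0.2002  0.025 ] [ 0.6332 -0.1423  0.1814]
top front [ 0.3067  0.9518  0.4973 -0.1557] yaw normal -17.857683
  ends [ 0.529 -0.058] [ 0.4795 -0.2663]
top back [ 0.3076  0.9515  0.5348 -0.1844] yaw normal -17.911745
  ends [ 0.5622 -0.0588] [ 0.5085 -0.2657]
top plate n [-0.9527  0.3031  0.0238] [ 0.6321 -0.2233  0.1356] 1703 [0.0721 0.0507 0.0101]
top bar [ 0.6563 -0.2102  0.7247] [ 0.5752 -0.1733  0.1198] 732 yaw -17.761686 elev 46.44112 [ 0.4923 -0.2006  0.0258] [ 0.6477 -0.1417  0.2136]
1.0
```

Call:
servo_tool:
  motion:
    - [[0, 0, 0], [-2.96, -2.95, 0.83], 1]
    - [[0, 0, 0], [-2.96, -2.95, 0.83], 1]
    - [[0, 0, 0], [-2.96, -2.95, 0.83], 1]
    - [[0, 0, 0], [-2.96, -2.95, 0.83], 1]
    - [[0, 0, 0], [-2.96, -2.95, 0.83], 1]

```text
time_s: 1.5
ee_pos: [0.3028, 0.2684, 0.2036]
tool_rot: [0.232, 0.973, 0.0, 0.0]
ft_force: [0.8, 0.4, 0.3]
finger_gap: 0.0126
grasp_force: 0.0
```

Call:
servo_tool:
  motion:
    - [[0, 0, 0], [-2.96, -2.95, 0.83], 1]
    - [[0, 0, 0], [-2.96, -2.95, 0.83], 1]
    - [[0, 0, 0], [-2.96, -2.95, 0.83], 1]
    - [[0, 0, 0], [-2.96, -2.95, 0.83], 1]
    - [[0, 0, 0], [-2.96, -2.95, 0.83], 1]

```text
time_s: 2.0
ee_pos: [0.3683, 0.0698, 0.1623]
tool_rot: [0.232, 0.973, 0.0, 0.0]
ft_force: [0.3, 0.7, 0.1]
finger_gap: 0.0001
grasp_force: 0.0
```

Call:
servo_tool:
  motion:
    - [[0, 0, 0], [-2.96, -2.95, 0.83], 1]
    - [[0, 0, 0], [-2.96, -2.95, 0.83], 1]
    - [[0, 0, 0], [-2.96, -2.95, 0.83], 1]
    - [[0, 0, 0], [-2.96, -2.95, 0.83], 1]
    - [[0, 0, 0], [-2.96, -2.95, 0.83], 1]

```text
time_s: 2.5
ee_pos: [0.4337, -0.1289, 0.1206]
tool_rot: [0.232, 0.973, -0.0, 0.0]
ft_force: [-0.3, -0.0, 0.4]
finger_gap: -0.0004
grasp_force: 0.0
```

Call:
servo_tool:
  motion:
    - [[0, 0, -0.08], [0, 0, 0], 1]
    - [[0, 0, -0.077], [0, 0, 0], 1]
    - [[0, -0.13, 0], [0, 0, 0], 1]
    - [[0, -0.13, 0], [0, 0, 0], 1]
    - [[0, 0, 0], [0, 0, 0], 1]

```text
time_s: 3.0
ee_pos: [0.4317, -0.1261, 0.1203]
tool_rot: [0.154, 0.98, -0.02, 0.128]
ft_force: [0.4, 0.3, -0.4]
finger_gap: 0.0003
grasp_force: 0.0
```

```bash
cat > st.py <<'E'
from h import *
from scipy.spatial.transform import Rotation as Ro
np.set_printoptions(precision=4,suppress=True)
N=np.array([.951,-.309,0]);L=np.array([.309,.951,0])
def st():
    s=sense();R=Ro.from_quat(s["tool_rot"]).as_matrix();p=s["ee_pos"];tip=p+.014*R[:,2]
    f=lambda v:np.array([v@N,v@L,v[2]])
    print("t",s["time_s"],"tcp n,l,z",f(p),"tip",f(tip),"front corner",f(tip-.011*R[:,0]),"\n x",f(R[:,0]),"y",f(R[:,1]),"z",f(R[:,2]),"F",f(s["ft_force"]),"gap",s["finger_gap"])
def bar():
    for c in("side","top"):
        p,d=read_camera(c)
    for n in("bar_foot","bar_head"):
        r={c:place_of(c,n) for c in("side","top")}
        print(n,{c:[(np.round(x["pixel"]).tolist(),round(x["p"],2)) for x in v[:1]] for c,v in r.items()})
        if r["side"] and r["top"]:
            X,e=tri(r["side"][0]["pixel"],r["top"][0]["pixel"]);print("  n,l,z",X@N,X@L,X[2],e)
st()
E
python3 st.py
```

```text
t 3.0 tcp n,l,z [0.4495 0.0135 0.1203] tip [0.453  0.0135 0.1068] front corner [0.4637 0.0135 0.1096] 
 x [-0.9665 -0.0017 -0.2566] y [-0.0019  0.9999  0.0005] z [ 0.2565  0.001  -0.9665] F [ 0.2948  0.443  -0.3525] gap 0.00029835794374798836
```

Call:
servo_tool:
  motion:
    - [[0, 0, 0], [0.65, 0, 2.44], 1]
    - [[0, 0, 0], [0.65, 0, 2.44], 1]
    - [[0, 0, 0], [0.65, 0, 2.44], 1]
    - [[0, 0, 0], [0.65, 0, 2.4], 1]
    - [[0, 0, 0], [-0.97, 0, 0.26], 1]

```text
time_s: 3.5
ee_pos: [0.4418, -0.1292, 0.0177]
tool_rot: [0.154, 0.98, -0.018, 0.124]
ft_force: [0.4, 0.1, -0.2]
finger_gap: -0.0002
grasp_force: 0.0
```

Call:
servo_tool:
  motion:
    - [[0, 0, 0], [-0.97, 0, 0.26], 1]
    - [[0, 0, 0], [0, 0, 0], 1]

```text
time_s: 3.7
ee_pos: [0.4548, -0.1343, 0.0217]
tool_rot: [0.154, 0.979, -0.021, 0.13]
ft_force: [-0.3, 0.0, 0.2]
finger_gap: -0.0004
grasp_force: 0.0
```

Run:
```python
from st import *
for c in("side","top"):
    p,d=read_camera(c); cv2.imwrite(f"pics/{c}1.png",cv2.resize(p[130:330,240:480,::-1],None,fx=3,fy=3))
```

```text
t 3.7 tcp n,l,z [0.474  0.0128 0.0217] tip [0.4777 0.0128 0.0081] front corner [0.4883 0.0129 0.011 ] 
 x [-0.9655 -0.003  -0.2601] y [-0.0028  0.9999 -0.0009] z [ 0.2601 -0.0001 -0.9656] F [-0.3154 -0.0922  0.1733] gap -0.00042248350294922944
```

View pics/side1.png

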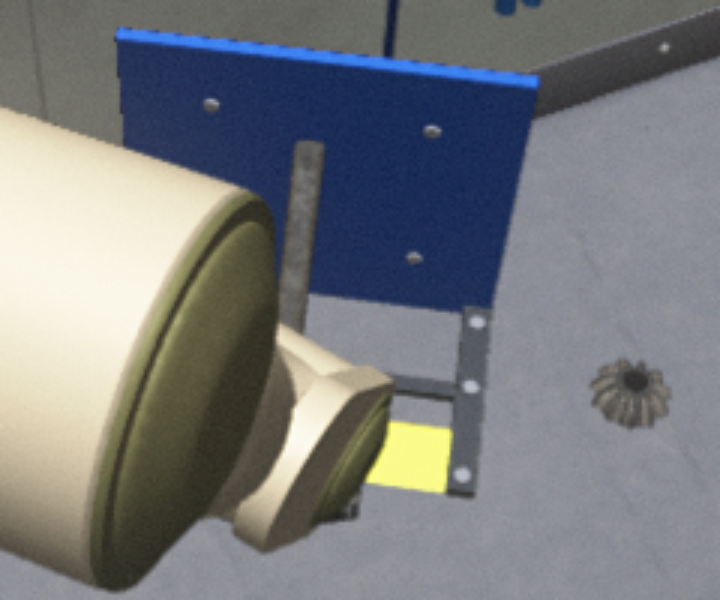

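View pics/top1.png

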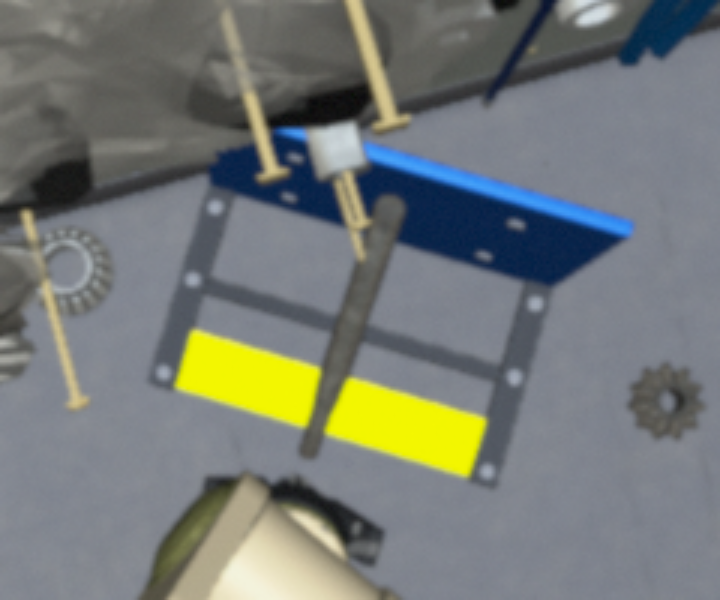

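The tool now sits square in front of the foot. In the top crop it is at about (295,510) and the foot is at (310,455). I'll start pushing slowly.

Call:
servo_tool:
  motion:
    - [[0, 0, 0], [-0.464, 0, 0.125], 1]
    - [[0, 0, 0], [-0.464, 0, 0.125], 1]
    - [[0, 0, 0], [-0.464, 0, 0.125], 1]
    - [[0, 0, 0], [-0.464, 0, 0.125], 1]
    - [[0, 0, 0], [-0.509, 0, 0.033], 1]

```text
time_s: 4.3
ee_pos: [0.4742, -0.1396, 0.0201]
tool_rot: [0.154, 0.98, -0.019, 0.126]
ft_force: [-4.4, 0.9, -4.0]
finger_gap: -0.0002
grasp_force: 2.7
```

Run:
```python
from st import *
bar()
p,d=read_camera("top"); cv2.imwrite("pics/top2.png",cv2.resize(p[130:330,240:480,::-1],None,fx=3,fy=3))
```

```text
t 4.3 tcp n,l,z [0.4941 0.0137 0.0201] tip [0.4977 0.0138 0.0066] front corner [0.5083 0.0138 0.0094] 
 x [-0.9676 -0.0024 -0.2524] y [-0.0028  0.9999  0.0012] z [ 0.2523  0.0019 -0.9676] F [-4.464  -0.5293 -3.9618] gap -0.0002483168402003958
bar_foot {'side': [], 'top': [([274.0, 346.0], 0.57)]}
bar_head {'side': [([172.0, 346.0], 0.59)], 'top': []}
```

View pics/top2.png

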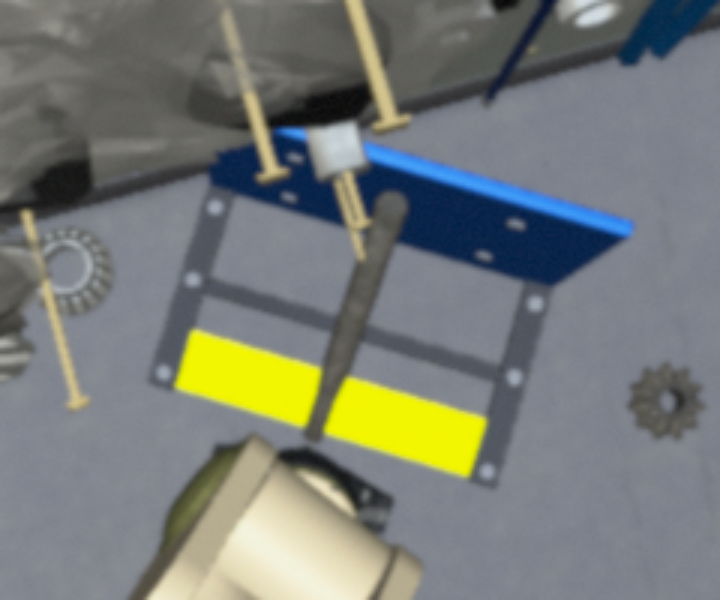

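The top crop shows the foot edge at (315,437), moved about 8 mm, and the bar is still straight. I'll carry on up the ramp.

Call:
servo_tool:
  motion:
    - [[0, 0, 0], [-0.514, 0, 0.014], 1]
    - [[0, 0, 0], [-0.514, 0, 0.014], 1]
    - [[0, 0, 0], [-0.514, 0, 0.014], 1]
    - [[0, 0, 0], [-0.514, 0, 0.014], 1]
    - [[0, 0, 0], [-0.514, 0, 0.014], 1]

```text
time_s: 5.15
ee_pos: [0.4995, -0.1483, 0.0272]
tool_rot: [0.154, 0.98, -0.02, 0.128]
ft_force: [-4.2, 2.1, -0.3]
finger_gap: -0.0003
grasp_force: 2.2
```

Run:
```python
from st import *
bar()
p,d=read_camera("top");q,_=read_camera("side"); cv2.imwrite("pics/top3.png",np.hstack([cv2.resize(i[150:330,260:410,::-1],None,fx=2.6,fy=2.6) for i in(p,q)]))
```

```text
t 5.15 tcp n,l,z [0.5208 0.0133 0.0272] tip [0.5244 0.0133 0.0137] front corner [0.535  0.0133 0.0165] 
 x [-0.9664 -0.0024 -0.2569] y [-0.0024  0.9999  0.    ] z [ 0.2569  0.0006 -0.9664] F [-4.6827  0.6656 -0.319 ] gap -0.0002942024113264458
bar_foot {'side': [], 'top': [([261.0, 347.0], 0.74)]}
bar_head {'side': [([164.0, 345.0], 0.73)], 'top': [([264.0, 462.0], 0.73)]}
  n,l,z 0.5350861500093455 -0.06560324430492395 0.3933916529923664 0.13898361995947747
```

View pics/top3.png

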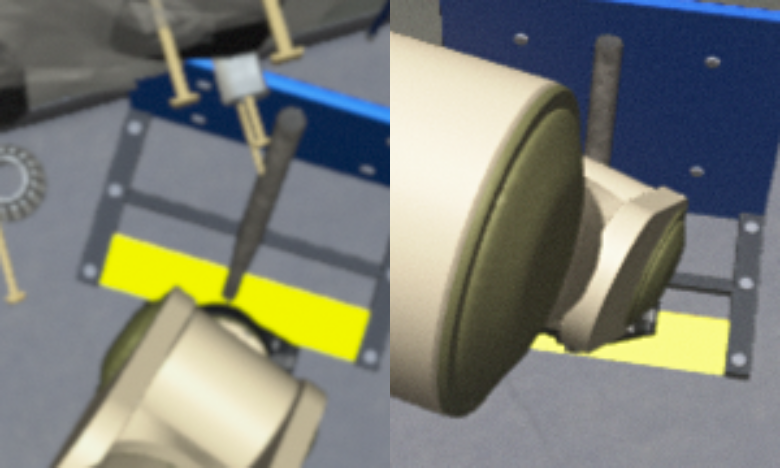

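On the left (top view) the foot edge is at (232,297), mid-ramp and straight. On the right (side view) the head is higher on the plate at (608,45). Next is over the crest.

Call:
servo_tool:
  motion:
    - [[0, 0, 0], [-0.504, 0, 0.053], 1]
    - [[0, 0, 0], [-0.504, 0, 0.053], 1]
    - [[0, 0, 0], [-0.457, 0, 0.227], 1]
    - [[0, 0, 0], [-0.457, 0, 0.227], 1]
    - [[0, 0, 0], [-0.457, 0, 0.227], 1]

```text
time_s: 6.05
ee_pos: [0.5234, -0.1561, 0.0254]
tool_rot: [0.154, 0.98, -0.02, 0.128]
ft_force: [-1.6, 0.2, -0.9]
finger_gap: 0.0001
grasp_force: 0.4
```

Run:
```python
from st import *
bar()
p,d=read_camera("top");q,_=read_camera("side"); cv2.imwrite("pics/top4.png",np.hstack([cv2.resize(i[150:330,260:410,::-1],None,fx=2.6,fy=2.6) for i in(p,q)]))
```

```text
t 6.05 tcp n,l,z [0.546  0.0133 0.0254] tip [0.5496 0.0133 0.0119] front corner [0.5602 0.0133 0.0147] 
 x [-0.9663 -0.0022 -0.2572] y [-0.0023  0.9999 -0.    ] z [ 0.2572  0.0005 -0.9664] F [-1.6017 -0.3564 -0.8645] gap 5.818450570512738e-05
bar_foot {'side': [], 'top': [([256.0, 355.0], 0.67)]}
bar_head {'side': [([160.0, 347.0], 0.66)], 'top': [([190.0, 374.0], 0.87)]}
  n,l,z 0.6680312998779769 0.009034986691350055 0.21335447392341567 0.003387370957626339
```

View pics/top4.png

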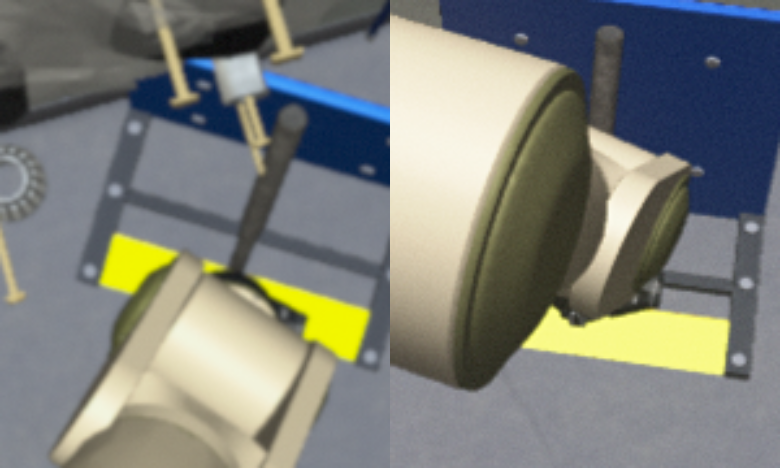

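The foot is at the crest, (238,268) in the left view, with the bar straight and low force. I'll push it on into the trough.

Call:
servo_tool:
  motion:
    - [[0, 0, 0], [-0.324, 0, 0.067], 1]
    - [[0, 0, 0], [-0.324, 0, 0.067], 1]
    - [[0, 0, 0], [-0.324, 0, 0.067], 1]
    - [[0, 0, 0], [-0.324, 0, 0.067], 1]
    - [[0, 0, 0], [0, 0, 0], 1]

```text
time_s: 6.95
ee_pos: [0.5359, -0.1601, 0.0262]
tool_rot: [0.154, 0.98, -0.02, 0.128]
ft_force: [-0.4, 0.8, 0.6]
finger_gap: -0.0005
grasp_force: 0.3
```

Run:
```python
from st import *
bar()
```

```text
t 6.95 tcp n,l,z [0.5591 0.0134 0.0262] tip [0.5627 0.0134 0.0127] front corner [0.5734 0.0134 0.0155] 
 x [-0.9663 -0.0024 -0.2572] y [-0.0024  0.9999 -0.    ] z [ 0.2572  0.0006 -0.9664] F [-0.632   0.6394  0.5809] gap -0.0004604255480705776
bar_foot {'side': [], 'top': [([246.0, 354.0], 0.92)]}
bar_head {'side': [([156.0, 344.0], 0.8)], 'top': [([190.0, 375.0], 0.72)]}
  n,l,z 0.6640459673367154 0.010864664832315518 0.22794691689426022 0.0026477614086239418
```

Contact force is near zero, so the foot has probably dropped. I'll back off and look.

Call:
servo_tool:
  motion:
    - [[0, 0, 0], [0.9, 0, -0.35], 1]
    - [[0, 0, 0], [1.8, 0, -0.7], 1]
    - [[0, 0, 0], [3.5, 0, -1.8], 1]
    - [[0, 0, 0], [3, 0, -3.5], 1]
    - [[0, 0, 0], [2.5, 0, -4], 1]

```text
time_s: 7.75
ee_pos: [0.4, -0.1158, 0.0958]
tool_rot: [0.154, 0.98, -0.019, 0.127]
ft_force: [0.4, -1.2, 0.8]
finger_gap: -0.0001
grasp_force: 0.0
```

Call:
servo_tool:
  motion:
    - [[0, 0, 0], [2.5, 3, -3], 1]
    - [[0, 0, 0], [1.5, 4.5, -1], 1]
    - [[0, 0, 0], [1, 4.5, 0], 1]
    - [[0, 0, 0], [0, 4.5, 0], 1]
    - [[0, 0, 0], [0, 4.5, 0], 1]

```text
time_s: 8.25
ee_pos: [0.4108, 0.1027, 0.1224]
tool_rot: [0.154, 0.979, -0.02, 0.129]
ft_force: [0.7, -1.1, -0.1]
finger_gap: 0.0003
grasp_force: 0.0
```

Run:
```python
from st import *
bar()
p,d=read_camera("top");q,_=read_camera("side"); cv2.imwrite("pics/top5.png",np.hstack([cv2.resize(i[140:300,180:490,::-1],None,fx=2.5,fy=2.5)[:, :] for i in(p,q)])[:, :] if 0 else np.vstack([cv2.resize(i[145:290,180:490,::-1],None,fx=2,fy=2) for i in(p,q)]))
```

```text
t 8.25 tcp n,l,z [0.359  0.2246 0.1224] tip [0.3626 0.2246 0.1088] front corner [0.3732 0.2246 0.1117] 
 x [-0.966  -0.0023 -0.2584] y [-0.0025  0.9999  0.0004] z [ 0.2584  0.001  -0.966 ] F [ 1.0441 -0.8403 -0.0781] gap 0.00028919011819985083
bar_foot {'side': [([264.0, 334.0], 0.84)], 'top': [([245.0, 354.0], 0.85)]}
  n,l,z 0.5879103302728272 0.011635727525473788 -0.01827668145385969 0.005101613208352747
bar_head {'side': [([159.0, 347.0], 0.74)], 'top': [([188.0, 375.0], 0.81)]}
  n,l,z 0.672723214866648 0.008182768334844742 0.21345434696244642 0.0019666304742278974
```

View pics/top5.png

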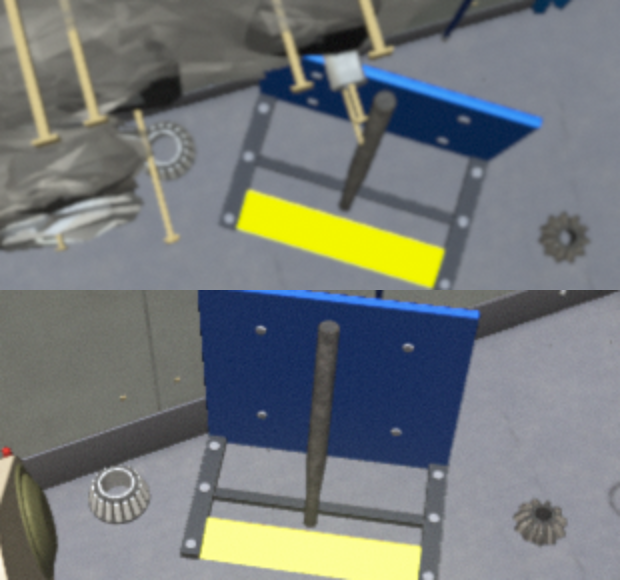

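The foot is in the trough: (345,207) in the top half and (311,523) in the lower half, with the head on the plate. I'll check the sideways skew from depth.

Run:
```python
from st import *
from m import cloud
for c in("side","top"):
    p,d=read_camera(c);h=cv2.cvtColor(p,cv2.COLOR_RGB2HSV)
    m=np.zeros(d.shape,bool);m[150:275,325:385]=1
    m&=(h[:,:,1]<70)&(h[:,:,2]<150)
    P=cloud(c,m,d);P=np.c_[P@N,P@L,P[:,2]]
    P=P[(P[:,2]>.02)&(P[:,2]<.23)&(abs(P[:,1]-.011)<.03)&(P[:,0]<.668)&(P[:,0]>.55)]
    l=cv2.fitLine(P.astype(np.float32),cv2.DIST_HUBER,0,.001,.001).ravel();v=l[:3]*np.sign(l[2])
    print(c,v,l[3:],len(P),"elev",np.degrees(np.arcsin(v[2])),"skew deg",np.degrees(np.arctan2(v[1],v[2])))
st()
```

```text
t 8.65 tcp n,l,z [0.3602 0.2217 0.122 ] tip [0.3638 0.2217 0.1085] front corner [0.3744 0.2217 0.1113] 
 x [-0.9664 -0.     -0.257 ] y [-0.      0.9999 -0.    ] z [ 0.257  -0.     -0.9664] F [-1.2434 -0.2194 -0.4917] gap 0.00028841603711020044
side [ 0.3498 -0.0046  0.9368] [0.62   0.0112 0.1337] 905 elev 69.52204 skew deg -0.2809327
top [ 0.3585 -0.0104  0.9335] [0.6248 0.0126 0.1453] 550 elev 68.982254 skew deg -0.63615113
t 8.75 tcp n,l,z [0.3603 0.2219 0.1221] tip [0.3639 0.2219 0.1085] front corner [0.3745 0.2219 0.1114] 
 x [-0.9663 -0.0002 -0.2571] y [-0.0002  0.9999  0.    ] z [ 0.2571  0.0001 -0.9664] F [ 0.5637  0.0269 -1.0191] gap -1.952499237426744e-05
```

Elevation is about 69° and skew under 1°, so I'm handing it in.

```bash
python3 -c "
from rig import *
print(finish_job())"
```

```text
the job is handed in; nothing more can be done
None
```

The bar's foot is in the trough and its head rests on the back plate, leaning at about 69° with under 1° of sideways skew; the arm kept clear of the bottle, gear and cone, and the job was handed in at about 9 s.

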